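# Sweep the sprue offcuts into the scrap pan

## Robot

A 6-joint arm with a two-finger parallel gripper is mounted at the origin on the work surface. World frame = base frame: x ahead of the robot, y to its left, z up, the work surface at z = 0. Lengths are in m, angles in rad, forces in N, time in s.
With the tool pointing down it reaches from about 0.25 to 0.775 m from the base axis. Payload 4 kg.
Tool frame: the origin (TCP) lies midway between the tips of the shut fingers; the grasp point (between the pads) lies grip_point_offset behind it (grip_point_offset is the distance from the TCP to the grasp point, in m); z points along the fingers, y is the line along which they close (so a half turn about z gives the same grasp; the last joint's range is limited). The gripper opens to 94 mm and grips with 3 to 60 N. Pads are 16 mm wide; open, the fingers measure 119 mm over their backs; the gripper's body (75 mm by 177 mm) begins 78 mm behind the grasp point.
Start: joints at [-1.329, 0.087, 1.371, -0, 1.684, -0.103], TCP at [0.186, -0.518, 0.206] pointing down, gripper open.
Joint ranges: [-3.1, 3.1], [-0.76, 2.03], [0.27, 2.55], [-1.08, 4.22], [0.17, 2.65], [-2.57, 2.57]. Speed limits (rad/s): [2.79, 2.79, 3.14, 3.14, 3.14, 3.14].

## Interface

Orientations are given as [roll, pitch, yaw] about the fixed x, y, z axes, in that order (R = Rz(yaw) Ry(pitch) Rx(roll)).
In Python, from bench import * gives the robot as it stands. The module is installed in compiled form; this text tells all that it offers.
- The arm moves only by the tool apply_moves, never from a script. Its argument "commands" is a list of rows, each a list of 7 numbers: the turn, a rotation vector about the world's x, y, z in rad, then the shift along the world's x, y, z in m, then the opening in per cent of the stroke, from 0 (shut) to 100 (fully open). In form: [[ax, ay, az, x, y, z, jaw], ...]. A call has exactly 5 rows; each row is the pose to reach, as a shift and turn from the pose commanded when the call began; what a row does not reach only later rows make up. A row lasts 1/10 s, in which the tool goes at most 50 mm and 8.59 degrees, less where a joint would pass 70% of its speed; a pose out of reach is approached as far as the arm can. A call with a gripper value outside its range is refused whole. The fingers move at their own pace and stop on an object; the grip force is fixed at half the most. Time passes only in rows, so rows that repeat a pose let the fingers close, or fill a call up. It gives the time, the measured TCP pose, the force, the opening and the grip force at its end, in the units of the state.
- get_obs(): the state, without advancing time (a new reading comes with each control period).
- snapshot(name): name is "side" or "top" or "wrist"; returns a dict with "pixels" (420x560x3 uint8, red, green, blue), "vertical_fov" (degrees; the focal length in pixels is half the picture's height over the tangent of half this angle, whatever the lens; pixels are square), "cx", "cy" (the principal point, pixels), "rvec" (rotation vector, rad) and "tvec" (3), from world to camera coordinates, as OpenCV has them. Camera axes: x right, y down, z forward; pixel columns grow to the right and rows downward; lengths in m; the calibration is good to about 2 mm. The wrist camera is an equidistant fisheye: a pixel r from the principal point sees the ray r / f radians off the axis. A picture is of the moment at which its call begins. There is no depth.
- close_job(): hands the job in; it is judged then, once.
Trained networks look in the newest picture that a camera, given by its name, has taken for a name from the list of things; names that differ only in an ending like _2 or _b are one class to them, and where a whole thing is asked for, a point or a joint stands for the part that bears it (a point fixed in the world has none). Each returns a list of dicts, best first, with "score" (0 to 1); they miss things now and then, are a little off and sometimes report something else, mostly with a low value. They report only what shows in the picture. A call takes as long as a camera call.
- masks_of(camera, query): "mask" (420x560 bool, what is visible of it) and "extent" ([left, top, right, bottom] in pixels, round what is visible of it).
- place_of(camera, query): "pixel" ([column, row] in pixels: a listed point, or the origin of a listed thing).
The state is a dict: "time": time; "joint_positions": joint angles; "qvel": joint speeds; "joint_torque": joint torques, N m; "tool_pos": TCP position; "ee_rot": TCP orientation; "wrist_force": force on the tool from outside, world axes, zero at the start; "wrist_torque": the same for the moment, N m; "width": finger opening in m; "finger_force": force on a finger pad.
Only numpy, scipy, OpenCV 4.12 (cv2) and the standard library are available. Lean on these libraries where they do the work, as an engineer would, in place of code of your own. Each camera call takes 0.05 s, during which the arm holds its last target. There are 200 camera calls.

## Task

Sweep the three sprue offcuts (the straight, the L-shaped and the T-shaped bit of bare bar) across the cutting mat and through the open side of the scrap pan with the fingers, until each lies wholly inside and none pokes out of the mouth. Only push them along the mat, do not pick them up, and leave the good kit parts and the other things on the mat where they are.

Things in the scene. Friction and masses are not known exactly. Their poses are not given: they have to be found in the camera images.
- scrap_pan: bare aluminium scrap pan like a dustpan, fixed; walls 30 mm high, 3 mm thick on three sides, inside 140 mm wide, 100 mm deep; 4th side (mouth) fully open, floor level with the mat, no step. Round handle sticks out 85 mm behind the back wall. Origin: middle of the mouth line, on the mat's top; +x level INTO the pan (mouth x = 0, back wall 0.100), y along the mouth (side walls at +-0.070), z up
- mat: flat dark green cutting mat with a grid, fixed, 460 (x) x 750 mm (y), under all the work and the pan; its top is 3 mm above the bench (z = 0.003). Origin: centre of its underside
- offcut_straight: Loose, about 10 to 25 g, 9 mm thick (top 12 mm above the bench as it lies on the mat). Straight piece of sprue, olive-grey plastic, 46 x 9 mm; origin at the centre of its underside, x along its length
- offcut_elbow: Loose, about 10 to 25 g, 9 mm thick (top 12 mm above the bench as it lies on the mat). L-shaped piece of sprue, olive-grey plastic, 36 x 33 mm overall, bars 9 mm wide; origin: centre of the overall rectangle, underside
- offcut_tee: Loose, about 10 to 25 g, 9 mm thick (top 12 mm above the bench as it lies on the mat). T-shaped piece of sprue, olive-grey plastic, 44 mm bar with a stem, 30 mm overall across the bar, bars 9 mm wide; origin: centre of the overall rectangle within 1 mm, underside; stem towards its +y
- straight_a (a point): middle of one end face of the straight offcut, at half its thickness
- straight_b (a point): middle of the other end face of the straight offcut, at half its thickness
- elbow_a (a point): middle of one end face of the L-shaped offcut, at half its thickness
- elbow_b (a point): middle of the other end face of the L-shaped offcut, at half its thickness
- elbow_corner (a point): outer corner of the L of the L-shaped offcut, at half its thickness
- tee_a (a point): middle of one end face of the T-shaped offcut, at half its thickness
- tee_b (a point): middle of the other end face of the T-shaped offcut, at half its thickness
- tee_stem (a point): end face of the stem of the T-shaped offcut, at half its thickness
- turret: good kit part: olive-grey solid turret, a blunt cone 58 mm across and 26 mm high with a small hatch disc on top (to 31 mm); loose, 60 g. Origin: centre of underside. Must stay where it is
- wheel: good kit part: olive-grey round wheel lying flat, 50 mm across, 13 mm high, hub to 16 mm; loose, 40 g. Origin: centre of underside. Must stay
- hull: good kit part: olive-grey open tub 150 x 70 mm, 39 mm high; loose. Origin: centre of underside, x along its length. Must stay
- paint_jar: small glass paint jar, 38 mm across, 42 mm high, white cap; loose. Origin: centre of underside. Must stay
- glue_bottle: white glue bottle, 36 mm across, 75 mm high; loose. Origin: centre of underside. Must stay
- cutters: side cutters lying flat with two black handles, about 110 mm long and 50 mm wide, 12 mm high; loose. Origin: pivot, underside; jaws towards its +y. Must stay
- file: flat file with wooden handle, 160 mm long, 16 mm wide, 12 mm high; loose. Origin: where blade (+y) meets handle (-y), underside. Must stay

How it is judged:
At the end, for the whole second after the job is handed in: All three offcuts lie at rest on the pan's floor between its walls, every end of each past the mouth line (2 mm short of it is allowed) (x of each of straight_a, straight_b, elbow_a, elbow_b, elbow_corner, tee_a, tee_b, tee_stem in the frame of scrap_pan above -0.002 m and x of each of offcut_straight, offcut_elbow, offcut_tee in the frame of scrap_pan below 0.1 m and y of offcut_straight in the frame of scrap_pan between -0.07 and 0.07 m and height (world z) of each of offcut_straight, offcut_elbow, offcut_tee below 0.016 m and linear speed of each of offcut_straight, offcut_elbow, offcut_tee below 0.02 m/s and y of offcut_elbow in the frame of scrap_pan between -0.07 and 0.07 m and y of offcut_tee in the frame of scrap_pan between -0.07 and 0.07 m); the robot touches nothing.
It fails at once if an offcut is lifted or carried (more than 15 mm off the mat) instead of being swept (height (world z) of any of offcut_straight, offcut_elbow, offcut_tee above 0.018 m).
It fails at once if a good kit part (turret, wheel, hull) is shifted by more than 15 mm (distance of any of turret, wheel, hull from where it was at the start of the episode above 0.015 m).
It fails at once if the paint jar, glue bottle, cutters or file is shifted by more than 15 mm (distance of any of paint_jar, glue_bottle, cutters, file from where it was at the start of the episode above 0.015 m).
It also fails if it takes over 72 s, if anything falls off the work surface, if the arm or the gripper's body presses on something with over 40 N, if the wrist force passes 120 N, or if a joint passes its speed limit or range.

## Working session

There is one attempt and no reset: what is moved stays moved. The work goes in short steps, Python scripts to look and compute and a tool call to move; the robot and the scene stay as the last step left them, time stands still between calls to the robot, and variables do not carry over. Pictures are saved under pics/ and viewed, at most 10 in all, crops included, and the job is handed in when it is done.

Besides the shell and the picture viewer there is one more tool, called after "Emit:" as name([rows], argument=value, ...), one row to a line, values as JSON. apply_moves: Moves the arm, as the interface text tells. Its arguments: {"type":"object","properties":{"commands":{"type":"array"}},"required":["commands"]}

```bash
mkdir -p pics
cat > h.py <<'E'
from bench import *
import numpy as np, cv2
def ray(s,px):
    f=210/np.tan(np.radians(s["vertical_fov"])/2)
    R=cv2.Rodrigues(np.array(s["rvec"],float))[0]; t=np.array(s["tvec"],float).ravel()
    d=np.array([(px[0]-s["cx"])/f,(px[1]-s["cy"])/f,1.]); return -R.T@t, R.T@d
def at(s,px,z):
    o,d=ray(s,px); return (o+d*(z-o[2])/d[2])[:2]
E
python3 - <<'E'
from h import *
for c in["top","side"]:
    s=snapshot(c); cv2.imwrite(f"pics/{c}0.png",s["pixels"][:,:,::-1])
    print(c,s["vertical_fov"],at(s,(280,210),.003),ray(s,(280,210))[0].round(3))
    for q,z in dict(scrap_pan=.003,offcut_straight=.003,offcut_elbow=.003,offcut_tee=.003,straight_a=.0075,elbow_a=.0075,elbow_corner=.0075,tee_a=.0075,tee_stem=.0075,turret=.003,wheel=.003,hull=.003,paint_jar=.003,glue_bottle=.003,cutters=.003,file=.003).items():
        if c=="side" and q not in("scrap_pan","offcut_straight","offcut_elbow","offcut_tee"):continue
        print(q,[(np.round(r["pixel"]).tolist(),round(float(r["score"]),2),at(s,r["pixel"],z).round(3).tolist()) for r in place_of(c,q)[:3]])
print(get_obs())
E
```

```text
top 54.82682441683085 [ 0.54415616 -0.06020834] [ 0.432 -0.072  0.792]
scrap_pan [([160.0, 234.0], 0.77, [0.504, 0.176]), ([342.0, 152.0], 0.6, [0.657, -0.188])]
offcut_straight [([287.0, 242.0], 0.62, [0.482, -0.072]), ([264.0, 104.0], 0.5, [0.765, -0.033])]
offcut_elbow [([144.0, 111.0], 0.65, [0.758, 0.213]), ([254.0, 179.0], 0.63, [0.608, -0.01]), ([340.0, 151.0], 0.21, [0.659, -0.184])]
offcut_tee [([354.0, 202.0], 0.45, [0.555, -0.207]), ([293.0, 249.0], 0.15, [0.466, -0.083])]
straight_a [([276.0, 230.0], 0.68, [0.504, -0.051]), ([297.0, 249.0], 0.56, [0.467, -0.09]), ([248.0, 186.0], 0.39, [0.592, 0.002])]
elbow_a [([249.0, 185.0], 0.63, [0.596, -0.0]), ([266.0, 175.0], 0.61, [0.615, -0.034]), ([341.0, 153.0], 0.31, [0.654, -0.185])]
elbow_corner [([346.0, 199.0], 0.66, [0.562, -0.189]), ([248.0, 171.0], 0.59, [0.624, 0.001])]
tee_a [([355.0, 213.0], 0.6, [0.533, -0.207]), ([361.0, 192.0], 0.59, [0.574, -0.22]), ([258.0, 181.0], 0.5, [0.603, -0.018])]
tee_stem [([344.0, 201.0], 0.47, [0.557, -0.187])]
turret [([343.0, 262.0], 0.73, [0.439, -0.178]), ([146.0, 111.0], 0.36, [0.
[... 701 characters left out ...]
 -0.211])]
{'time': 1.1, 'joint_positions': array([-1.32912265e+00,  8.72041541e-02,  1.37068008e+00, -6.40983302e-06,
        1.68362191e+00, -1.03085227e-01]), 'qvel': array([ 0.00054027,  0.00077857, -0.00105858,  0.00092937, -0.00163936,
       -0.00081115]), 'joint_torque': array([-4.16772755e-04, -3.40049851e+01, -3.02602315e+01,  7.16925343e-02,
        2.37484986e-02, -1.12558206e-05]), 'tool_pos': array([ 0.18588904, -0.51765407,  0.20551372]), 'ee_rot': array([3.14150726e+00, 1.52369647e-05, 3.44758182e-01]), 'wrist_force': array([ 0.06564511,  0.22701433, -0.26138751]), 'wrist_torque': array([-0.02626505, -0.03825247, -0.01456507]), 'finger_force': 0.0, 'width': 0.094240294752823}
```

View pics/top0.png

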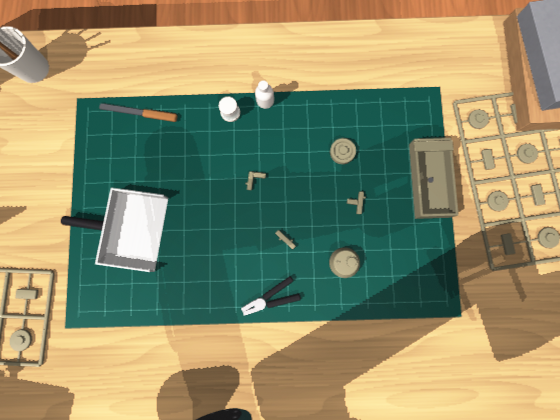

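View pics/side0.png

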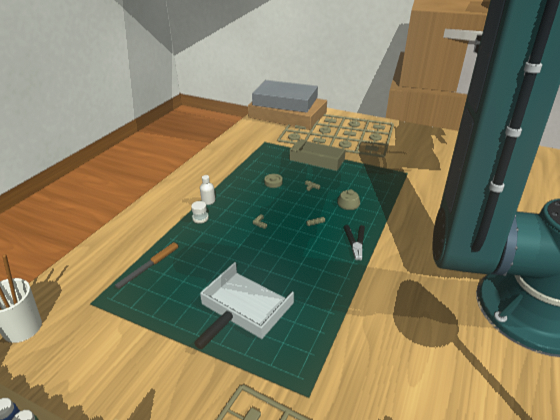

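The top view shows the straight at about (286,239), the elbow at (255,180) and the tee at (357,203). The wheel is at (343,151) and the turret at (344,262). The pan's mouth faces right, from about (167,193) to (155,270). The side view agrees. Next I'll zoom in on the pan and the offcuts.

Run:
```python
import cv2,numpy as np
a=cv2.imread("pics/top0.png")
p=cv2.resize(a[180:280,90:180],None,fx=4.4,fy=4.4,interpolation=cv2.INTER_CUBIC)
q=cv2.resize(a[165:265,240:300],None,fx=4.4,fy=4.4,interpolation=cv2.INTER_CUBIC)
cv2.imwrite("pics/c1.png",np.hstack([p,q]))
from h import *
s=snapshot("top")
m=masks_of("top","scrap_pan")[0]; print(m["score"],m["extent"])
```

```text
0.9 [63.5, 184.9, 168.8, 272.6]
```

View pics/c1.png

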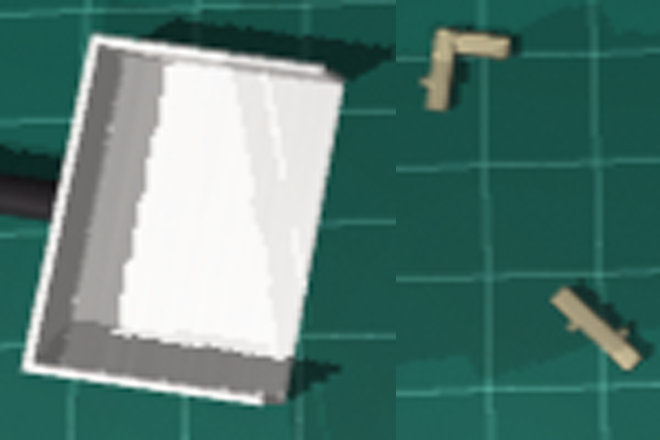

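The crop shows the mouth's outer wall feet at about full-image (167.7,199.3) and (155.5,270). The inside floor is clear. The elbow's corner points up-left, and the straight lies on a diagonal.

Run:
```python
from h import *
s=snapshot("top")
a=at(s,(167.7,199.3),.003);b=at(s,(155.5,270.),.003)
print(a,b,np.linalg.norm(a-b),(a+b)/2,np.degrees(np.arctan2(*(a-b)[::-1])))
# wall-top corners at z=.033: back-left, back-right
for p in((92,36),(22,370),(265,403),(328,70)): print(at(s,(90+p[0]/4.4,180+p[1]/4.4),.033))
```

```text
[0.57269692 0.16151856] [0.43506563 0.1832244 ] 0.13933238880390642 [0.50388128 0.17237148] -8.962299447937088
[0.59250748 0.26199225]
[0.44929741 0.28663958]
[0.43233955 0.18325717]
[0.57411182 0.15874969]
```

Emit:
apply_moves([
  [0, 0, 0.14, 0.03, 0.04, 0, 20],
  [0, 0, 0.28, 0.06, 0.08, 0, 20],
  [0, 0, 0.42, 0.09, 0.12, 0, 20],
  [0, 0, 0.56, 0.12, 0.16, 0, 20],
  [0, 0, 0.7, 0.15, 0.2, 0, 20],
])

```text
time: 1.75
tool_pos: [0.3367, -0.316, 0.2057]
ee_rot: [3.141, 0.0, 1.05]
wrist_force: [0.4, -0.6, -0.0]
width: 0.0571
finger_force: 0.0
```

Emit:
apply_moves([
  [0, 0, 0.1, 0.03, 0.04, 0, 20],
  [0, 0, 0.2, 0.06, 0.08, -0.02, 20],
  [0, 0, 0.3, 0.09, 0.12, -0.06, 20],
  [0, 0, 0.37, 0.12, 0.16, -0.1, 20],
  [0, 0, 0.37, 0.147, 0.198, -0.14, 20],
])

```text
time: 2.25
tool_pos: [0.4647, -0.145, 0.0928]
ee_rot: [3.139, 0.001, 1.417]
wrist_force: [0.8, -0.4, 0.1]
width: 0.0202
finger_force: 0.0
```

Emit:
apply_moves([
  [0, 0, 0, 0, 0, 0, 20],
  [0, 0, 0, 0, 0, -0.02, 20],
  [0, 0, 0, 0, 0, -0.03, 20],
  [0, 0, 0, 0, 0, -0.03, 20],
  [0, 0, 0, 0, 0, -0.03, 20],
])

```text
time: 2.75
tool_pos: [0.4636, -0.1473, 0.064]
ee_rot: [3.141, 0.0, 1.414]
wrist_force: [-0.3, -0.1, -0.3]
width: 0.019
finger_force: 0.0
```

Emit:
apply_moves([
  [0, 0, 0, 0.02, 0.027, 0, 20],
  [0, 0, 0, 0.02, 0.027, -0.03, 20],
  [0, 0, 0, 0.02, 0.027, -0.057, 20],
  [0, 0, 0, 0.02, 0.027, -0.057, 20],
  [0, 0, 0, 0.02, 0.027, -0.057, 20],
])

```text
time: 3.25
tool_pos: [0.4838, -0.1201, 0.0073]
ee_rot: [3.141, 0.0, 1.414]
wrist_force: [0.4, -0.2, 0.5]
width: 0.019
finger_force: 0.0
```

Run:
```python
from h import *
s=snapshot("wrist");t=snapshot("top")
cv2.imwrite("pics/w1.png",np.hstack([s["pixels"][60:360,100:460],cv2.resize(t["pixels"][130:290,200:400],(400,320))[:300]])[:,:,::-1])
```

```text
(no output)
```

View pics/w1.png

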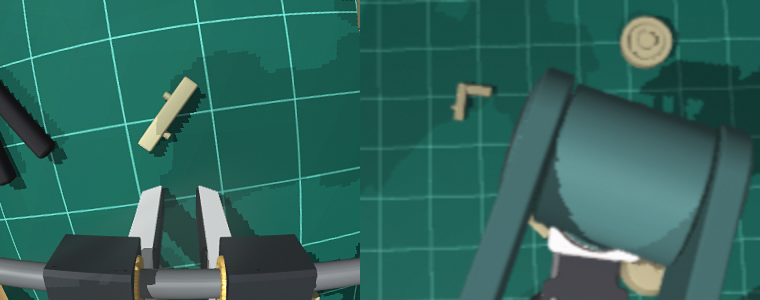

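The wrist view shows the straight just ahead of the fingers, a little left (towards -x) of the centre line. I'll shift 8 mm that way and sweep.

Emit:
apply_moves([
  [0, 0, 0, -0.008, 0, 0, 20],
  [0, 0, 0, -0.008, 0.02, 0, 20],
  [0, 0, 0, -0.008, 0.04, 0, 20],
  [0, 0, 0, -0.008, 0.06, 0, 20],
  [0, 0, 0, -0.008, 0.08, 0, 20],
])

```text
time: 3.85
tool_pos: [0.4753, -0.0391, 0.0072]
ee_rot: [3.14, 0.0, 1.414]
wrist_force: [-0.4, -1.2, -0.4]
width: 0.019
finger_force: 0.0
```

Emit:
apply_moves([
  [0, 0, 0, 0, 0.02, 0, 20],
  [0, 0, 0, 0, 0.04, 0, 20],
  [0, 0, 0, 0, 0.06, 0, 20],
  [0, 0, 0, 0, 0.08, 0, 20],
  [0, 0, 0, 0, 0.1, 0, 20],
])

```text
time: 4.35
tool_pos: [0.4754, 0.061, 0.0072]
ee_rot: [3.14, -0.0, 1.415]
wrist_force: [-0.4, -0.2, 0.2]
width: 0.0191
finger_force: 0.0
```

Run:
```python
from h import *
s=snapshot("wrist");t=snapshot("side")
cv2.imwrite("pics/w2.png",np.hstack([s["pixels"][60:360,100:460],cv2.resize(t["pixels"][150:350,150:420],(405,300))])[:,:,::-1])
```

```text
(no output)
```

View pics/w2.png

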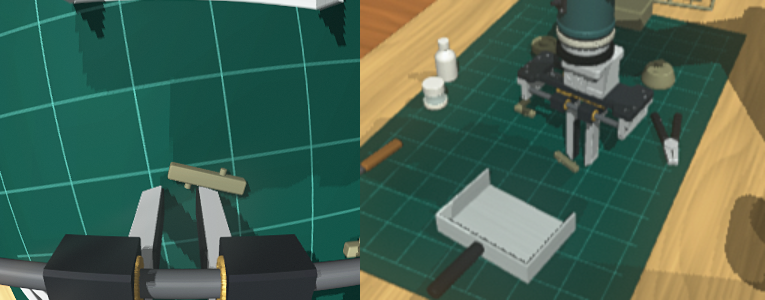

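The straight is being pushed but sits about 12 mm to the right (+x) of the rake's middle. I'll back off, re-centre and go on.

Emit:
apply_moves([
  [0, 0, 0, 0, -0.012, 0, 20],
  [0, 0, 0, 0.014, -0.012, 0, 20],
  [0, 0, 0, 0.014, 0.005, 0, 20],
  [0, 0, 0, 0.014, 0.022, 0, 20],
  [0, 0, 0, 0.014, 0.042, 0, 20],
])

```text
time: 4.95
tool_pos: [0.4899, 0.1005, 0.0065]
ee_rot: [3.141, 0.001, 1.412]
wrist_force: [-0.1, -0.1, 0.6]
width: 0.0189
finger_force: 0.0
```

Emit:
apply_moves([
  [0, 0, 0, 0, 0.025, 0, 20],
  [0, 0, 0, 0, 0.05, 0, 20],
  [0, 0, 0, 0, 0.075, 0, 20],
  [0, 0, 0, 0, 0.1, 0, 20],
  [0, 0, 0, 0, 0.12, 0, 20],
])

```text
time: 5.45
tool_pos: [0.4902, 0.2215, 0.0065]
ee_rot: [3.141, 0.001, 1.414]
wrist_force: [0.1, 0.1, -0.4]
width: 0.0189
finger_force: 0.0
```

Run:
```python
from h import *
s=snapshot("wrist");t=snapshot("side")
cv2.imwrite("pics/w3.png",np.hstack([s["pixels"][60:360,100:460],cv2.resize(t["pixels"][150:350,150:420],(405,300))])[:,:,::-1])
```

```text
(no output)
```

View pics/w3.png

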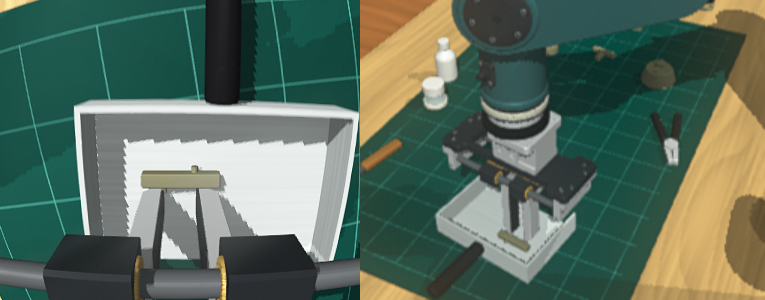

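The straight lies flush in the pan. Next is the elbow: I'll let its long arm enter the finger gap so that it stays captive.

Emit:
apply_moves([
  [0, 0, 0, 0, -0.02, 0, 20],
  [0, 0, 0, 0, -0.02, 0.03, 20],
  [0, 0, 0, 0, -0.02, 0.06, 20],
  [0, 0, 0, 0.02, -0.06, 0.06, 20],
  [0, 0, 0, 0.04, -0.1, 0.06, 20],
])

```text
time: 6.05
tool_pos: [0.5308, 0.12, 0.0682]
ee_rot: [3.138, 0.0, 1.416]
wrist_force: [0.2, -0.0, 0.3]
width: 0.0185
finger_force: 0.0
```

Emit:
apply_moves([
  [0, 0, 0, 0.02, -0.04, 0, 20],
  [0, 0, 0, 0.04, -0.08, 0, 20],
  [0, 0, 0, 0.06, -0.12, 0, 20],
  [0, 0, 0, 0.08, -0.16, 0, 20],
  [0, 0, 0, 0.08, -0.19, 0, 20],
])

```text
time: 6.55
tool_pos: [0.6103, -0.0733, 0.0662]
ee_rot: [3.14, 0.002, 1.411]
wrist_force: [-0.2, -0.2, 1.0]
width: 0.0185
finger_force: 0.0
```

Emit:
apply_moves([
  [0, 0, 0, 0, 0, 0, 20],
  [0, 0, 0, 0, 0, -0.03, 20],
  [0, 0, 0, 0, 0, -0.06, 20],
  [0, 0, 0, 0, 0, -0.06, 20],
  [0, 0, 0, 0, 0, -0.06, 20],
])

```text
time: 7.05
tool_pos: [0.6084, -0.0681, 0.0059]
ee_rot: [-3.14, 0.0, 1.414]
wrist_force: [-0.6, 1.2, -0.9]
width: 0.0191
finger_force: 0.0
```

Run:
```python
from h import *
s=snapshot("wrist");t=snapshot("side")
cv2.imwrite("pics/w4.png",np.hstack([s["pixels"][60:360,100:460],cv2.resize(t["pixels"][150:350,150:420],(405,300))])[:,:,::-1])
```

```text
(no output)
```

View pics/w4.png

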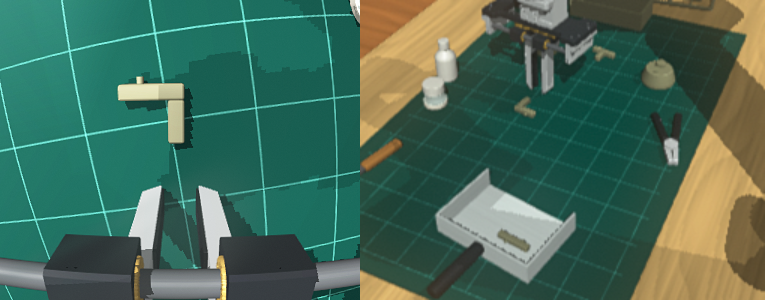

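The elbow's arm lines up with the finger gap, at columns 177 and 180. I'll drive forward, then steer it to the pan.

Emit:
apply_moves([
  [0, 0, 0, 0.003, 0.018, 0, 20],
  [0, 0, 0, 0.006, 0.036, 0, 20],
  [0, 0, 0, 0.009, 0.05, 0, 20],
  [0, 0, 0, 0.009, 0.06, 0, 20],
  [0, 0, 0, 0.005, 0.08, 0, 20],
])

```text
time: 7.65
tool_pos: [0.6149, 0.0133, 0.0063]
ee_rot: [3.141, 0.001, 1.415]
wrist_force: [0.7, -0.3, 1.0]
width: 0.0189
finger_force: 0.0
```

Emit:
apply_moves([
  [0, 0, 0, -0.007, 0.02, 0, 20],
  [0, 0, 0, -0.014, 0.04, 0, 20],
  [0, 0, 0, -0.021, 0.06, 0, 20],
  [0, 0, 0, -0.028, 0.08, 0, 20],
  [0, 0, 0, -0.035, 0.1, 0, 20],
])

```text
time: 8.15
tool_pos: [0.579, 0.1142, 0.0062]
ee_rot: [3.142, 0.0, 1.416]
wrist_force: [-0.3, 0.3, -0.4]
width: 0.019
finger_force: 0.0
```

Run:
```python
from h import *
s=snapshot("wrist");t=snapshot("side")
cv2.imwrite("pics/w5.png",np.hstack([s["pixels"][60:360,100:460],cv2.resize(t["pixels"][150:350,150:420],(405,300))])[:,:,::-1])
```

```text
(no output)
```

View pics/w5.png

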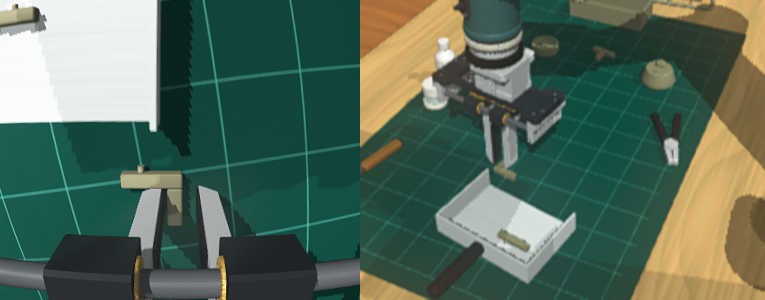

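The elbow is captive and just outside the mouth, beside the +x wall. I'll move sideways first, then straight in.

Emit:
apply_moves([
  [0, 0, 0, -0.009, 0.006, 0, 20],
  [0, 0, 0, -0.018, 0.012, 0, 20],
  [0, 0, 0, -0.027, 0.018, 0, 20],
  [0, 0, 0, -0.036, 0.024, 0, 20],
  [0, 0, 0, -0.042, 0.03, 0, 20],
])

```text
time: 8.75
tool_pos: [0.5364, 0.1427, 0.0062]
ee_rot: [-3.141, 0.0, 1.414]
wrist_force: [1.2, -0.3, -0.5]
width: 0.0191
finger_force: 0.0
```

Emit:
apply_moves([
  [0, 0, 0, 0.003, 0.018, 0, 20],
  [0, 0, 0, 0.006, 0.036, 0, 20],
  [0, 0, 0, 0.009, 0.054, 0, 20],
  [0, 0, 0, 0.012, 0.07, 0, 20],
  [0, 0, 0, 0.013, 0.08, 0, 20],
])

```text
time: 9.25
tool_pos: [0.5507, 0.224, 0.0062]
ee_rot: [3.141, -0.0, 1.416]
wrist_force: [0.8, 0.4, 0.1]
width: 0.0187
finger_force: 0.1
```

Run:
```python
from h import *
s=snapshot("wrist");t=snapshot("side")
cv2.imwrite("pics/w6.png",np.hstack([s["pixels"][60:360,100:460],cv2.resize(t["pixels"][150:350,150:420],(405,300))])[:,:,::-1])
```

```text
(no output)
```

View pics/w6.png

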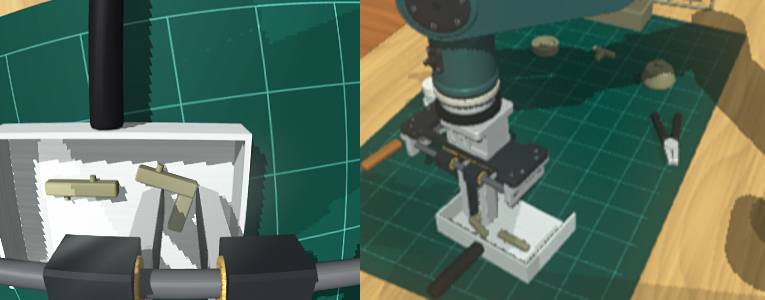

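Both pieces are well inside the pan. I'll open slightly, back off, lift and go behind the tee.

Emit:
apply_moves([
  [0, 0, 0, 0, 0, 0, 26],
  [0, 0, 0, -0.002, -0.015, 0, 26],
  [0, 0, 0, -0.004, -0.028, 0, 26],
  [0, 0, 0, -0.004, -0.028, 0.03, 26],
  [0, 0, 0, -0.004, -0.028, 0.06, 26],
])

```text
time: 9.85
tool_pos: [0.5451, 0.1918, 0.0654]
ee_rot: [-3.138, 0.002, 1.412]
wrist_force: [1.3, -0.3, 0.6]
width: 0.0247
finger_force: 0.0
```

Emit:
apply_moves([
  [0, 0, 0, 0, -0.04, 0, 20],
  [0, 0, 0, 0, -0.085, 0, 20],
  [0, 0, 0, 0, -0.13, 0, 20],
  [0, 0, 0, 0, -0.175, 0, 20],
  [0, 0, 0, 0, -0.22, 0, 20],
])

```text
time: 10.35
tool_pos: [0.5453, -0.0288, 0.0664]
ee_rot: [3.141, 0.0, 1.413]
wrist_force: [0.1, 0.2, 0.1]
width: 0.0187
finger_force: 0.0
```

Emit:
apply_moves([
  [0, 0, 0, 0, -0.045, 0, 20],
  [0, 0, 0, 0, -0.09, 0, 20],
  [0, 0, 0, 0, -0.13, 0, 20],
  [0, 0, 0, 0, -0.17, 0, 20],
  [0, 0, 0, 0, -0.2, 0, 20],
])

```text
time: 10.85
tool_pos: [0.5446, -0.2294, 0.0663]
ee_rot: [-3.141, 0.001, 1.411]
wrist_force: [0.4, -0.2, -0.3]
width: 0.0188
finger_force: 0.0
```

Run:
```python
from h import *
s=snapshot("wrist");t=snapshot("side")
cv2.imwrite("pics/w7.png",np.hstack([s["pixels"][60:360,100:460],cv2.resize(t["pixels"][150:350,150:420],(405,300))])[:,:,::-1])
print(get_obs()["tool_pos"])
```

```text
[ 0.54465314 -0.23070754  0.06610765]
```

View pics/w7.png

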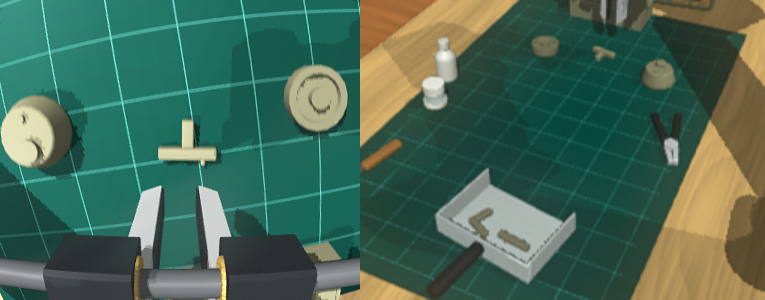

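The tee is square to the rake, about 5 mm to the right. I'll lower behind it.

Emit:
apply_moves([
  [0, 0, 0, 0.006, -0.022, 0, 20],
  [0, 0, 0, 0.006, -0.022, -0.02, 20],
  [0, 0, 0, 0.006, -0.022, -0.04, 20],
  [0, 0, 0, 0.006, -0.022, -0.06, 20],
  [0, 0, 0, 0.006, -0.022, -0.06, 20],
])

```text
time: 11.45
tool_pos: [0.5508, -0.2469, 0.0046]
ee_rot: [-3.139, -0.001, 1.414]
wrist_force: [-0.3, 0.3, 0.4]
width: 0.0188
finger_force: 0.0
```

Emit:
apply_moves([
  [0, 0, 0, 0.001, 0.015, 0, 20],
  [0, 0, 0, 0.002, 0.03, 0, 20],
  [0, 0, 0.04, 0.003, 0.045, 0, 20],
  [0, 0, 0.08, 0.003, 0.06, 0, 20],
  [0, 0, 0.12, 0.003, 0.075, 0, 20],
])

```text
time: 11.95
tool_pos: [0.5556, -0.1706, 0.0065]
ee_rot: [3.141, 0.0, 1.539]
wrist_force: [-0.1, 0.1, -0.4]
width: 0.0187
finger_force: 0.1
```

Emit:
apply_moves([
  [0, 0, 0.04, -0.001, 0.02, 0, 20],
  [0, 0, 0.08, -0.002, 0.04, 0, 20],
  [0, 0, 0.12, -0.004, 0.06, 0, 20],
  [0, 0, 0.14, -0.006, 0.08, 0, 20],
  [0, 0, 0.14, -0.008, 0.095, 0, 20],
])

```text
time: 12.45
tool_pos: [0.5472, -0.0754, 0.0063]
ee_rot: [3.141, -0.0, 1.677]
wrist_force: [0.5, 0.9, -0.3]
width: 0.0188
finger_force: 0.0
```

Run:
```python
from h import *
s=snapshot("wrist")
cv2.imwrite("pics/w8.png",s["pixels"][60:360,100:460,::-1])
```

```text
(no output)
```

View pics/w8.png

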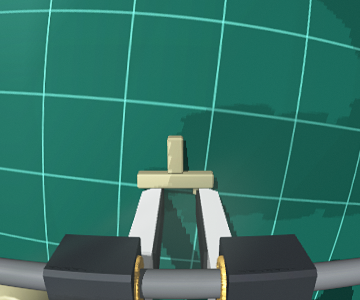

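The wrist view shows the tee centred and flush, with its bar around (176,180). That was my 11th picture, one over the limit of 10, so I'll check from here on by numbers only. Now for the rest of the sweep.

Emit:
apply_moves([
  [0, 0, 0, -0.003, 0.02, 0, 20],
  [0, 0, 0, -0.006, 0.04, 0, 20],
  [0, 0, 0, -0.009, 0.06, 0, 20],
  [0, 0, 0, -0.011, 0.08, 0, 20],
  [0, 0, 0, -0.014, 0.1, 0, 20],
])

```text
time: 13.0
tool_pos: [0.5335, 0.0232, 0.0063]
ee_rot: [3.141, 0.0, 1.675]
wrist_force: [-0.6, -0.3, 0.5]
width: 0.0187
finger_force: 0.0
```

Emit:
apply_moves([
  [0, 0, 0, -0.003, 0.02, 0, 20],
  [0, 0, 0, -0.006, 0.04, 0, 20],
  [0, 0, 0, -0.009, 0.06, 0, 20],
  [0, 0, 0, -0.011, 0.08, 0, 20],
  [0, 0, 0, -0.014, 0.1, 0, 20],
])

```text
time: 13.5
tool_pos: [0.5194, 0.1232, 0.0063]
ee_rot: [3.141, 0.0, 1.675]
wrist_force: [0.7, -0.8, -0.1]
width: 0.0187
finger_force: 0.0
```

Emit:
apply_moves([
  [0, 0, 0, -0.003, 0.02, 0, 20],
  [0, 0, 0, -0.006, 0.04, 0, 20],
  [0, 0, 0, -0.008, 0.06, 0, 20],
  [0, 0, 0, -0.01, 0.075, 0, 20],
  [0, 0, 0, -0.01, 0.08, 0, 20],
])

```text
time: 14.0
tool_pos: [0.5092, 0.2037, 0.0062]
ee_rot: [3.141, 0.0, 1.677]
wrist_force: [-0.0, -0.5, 0.5]
width: 0.0187
finger_force: 0.1
```

Emit:
apply_moves([
  [0, 0, 0, 0, -0.015, 0, 20],
  [0, 0, 0, 0, -0.03, 0, 20],
  [0, 0, 0, 0, -0.03, 0.03, 20],
  [0, 0, 0, 0, -0.03, 0.07, 20],
  [0, 0, 0, 0, -0.06, 0.1, 20],
])

```text
time: 14.5
tool_pos: [0.51, 0.142, 0.1082]
ee_rot: [3.14, -0.001, 1.676]
wrist_force: [-0.4, 0.2, -0.1]
width: 0.019
finger_force: 0.0
```

Emit:
apply_moves([
  [0, 0, 0, 0, -0.04, 0.02, 20],
  [0, 0, 0, 0, -0.08, 0.04, 20],
  [0, 0, 0, 0, -0.12, 0.06, 20],
  [0, 0, 0, 0, -0.16, 0.06, 20],
  [0, 0, 0, 0, -0.2, 0.06, 20],
])

```text
time: 15.0
tool_pos: [0.5089, -0.0613, 0.1674]
ee_rot: [3.139, 0.002, 1.672]
wrist_force: [0.2, -0.2, -1.1]
width: 0.0191
finger_force: 0.0
```

Run:
```python
from h import *
o=np.array([.504,.172]);u=np.array([.16,.987]);v=np.array([-.987,.16])
for c in("side","top"):
    s=snapshot(c)
    for q in("scrap_pan","offcut_straight","offcut_elbow","offcut_tee","straight_a","elbow_a","elbow_corner","tee_a","tee_stem","turret","wheel","cutters"):
        z=.0075 if "_a" in q or "corner" in q or "stem" in q else .003
        out=[]
        for r in place_of(c,q)[:3]:
            p=at(s,r["pixel"],z); out.append((round(float(r["score"]),2),*( (p-o)@u,(p-o)@v) if q not in("turret","wheel","cutters") else p))
        print(c,q,[tuple(round(float(k),3) for k in w) for w in out])
    # olive pixels: depth of all plastic near the pan
    hsv=cv2.cvtColor(s["pixels"],cv2.COLOR_RGB2HSV); m=cv2.inRange(hsv,(18,50,70),(36,160,255))
    n,l,st,ce=cv2.connectedComponentsWithStats(m)
    for i in range(1,n):
        ys,xs=np.where(l==i); P=np.array([at(s,(x,y),.0075) for x,y in zip(xs,ys)])-o
        d,y=P@u,P@v
        if st[i,4]>15 and abs(np.median(y))<.09 and -.25<np.median(d)<.12: print(" blob",st[i,4],d.min().round(3),d.max().round(3),y.min().round(3),y.max().round(3))
```

```text
File "<stdin>", line 9
    p=at(s,r["pixel"],z); out.append((round(float(r["score"]),2),*( (p-o)@u,(p-o)@v) if q not in("turret","wheel","cutters") else p))
                                                                                     ^^
SyntaxError: invalid syntax
```

Run:
```python
from h import *
o=np.array([.504,.172]);u=np.array([.16,.987]);v=np.array([-.987,.16])
for c in("side","top"):
    s=snapshot(c)
    for q in("offcut_straight","offcut_elbow","offcut_tee","straight_a","elbow_a","elbow_corner","tee_a","tee_stem","turret","wheel","cutters"):
        z=.0075 if "_a" in q or "corner" in q or "stem" in q else .003
        out=[]
        for r in place_of(c,q)[:3]:
            p=at(s,r["pixel"],z)
            if q not in("turret","wheel","cutters"): p=((p-o)@u,(p-o)@v)
            out.append([round(float(k),3) for k in (r["score"],*p)])
        print(c,q,out)
    hsv=cv2.cvtColor(s["pixels"],cv2.COLOR_RGB2HSV); m=cv2.inRange(hsv,(18,50,70),(36,160,255))
    n,l,st,ce=cv2.connectedComponentsWithStats(m)
    for i in range(1,n):
        ys,xs=np.where(l==i); P=np.array([at(s,(x,y),.0075) for x,y in zip(xs,ys)])-o
        d,y=P@u,P@v
        if st[i,4]>15 and abs(np.median(y))<.09 and -.25<np.median(d)<.12: print(" blob",st[i,4],d.min().round(3),d.max().round(3),y.min().round(3),y.max().round(3))
```

```text
side offcut_straight [[0.52, 0.074, 0.029], [0.51, 0.058, 0.014]]
side offcut_elbow [[0.44, 0.065, -0.03]]
side offcut_tee [[0.69, 0.044, 0.012]]
side straight_a [[0.67, 0.077, 0.006], [0.64, 0.06, 0.05]]
side elbow_a [[0.69, 0.036, -0.04], [0.62, 0.081, -0.01]]
side elbow_corner [[0.47, 0.067, -0.043]]
side tee_a [[0.59, 0.055, -0.008], [0.54, 0.038, 0.026]]
side tee_stem [[0.75, 0.074, 0.016]]
side turret []
side wheel [[0.78, 0.652, -0.179], [0.5, 0.564, 0.228]]
side cutters [[0.75, 0.357, -0.014]]
 blob 117 0.043 0.083 -0.046 -0.012
 blob 241 0.036 0.082 -0.015 0.047
top offcut_straight [[0.7, 0.068, 0.031]]
top offcut_elbow [[0.57, 0.063, -0.029]]
top offcut_tee [[0.73, 0.077, -0.053], [0.59, 0.052, 0.011]]
top straight_a [[0.53, 0.066, 0.048], [0.26, -0.167, -0.295]]
top elbow_a [[0.71, 0.044, -0.037]]
top elbow_corner [[0.57, 0.075, -0.051]]
top tee_a [[0.48, 0.051, -0.012], [0.48, 0.043, 0.029]]
top tee_stem [[0.53, 0.043, -0.034], [0.43, 0.071, 0.01]]
top turret [[0.75, 0.508, 0.246], [0.67, 0.439, -0.179]]
top wheel []
top cutters [[0.72, 0.366, -0.016], [0.39, 0.513, 0.254]]
 blob 130 0.043 0.081 -0.048 -0.015
 blob 236 0.04 0.081 -0.015 0.042
```

Both cameras put every offcut end at least 36 mm past the mouth, and the arm is clear of everything. I'm handing in.

```bash
python3 -c "
from bench import *
print(close_job())"
```

```text
the job is handed in; nothing more can be done
None
```

I swept all three offcuts into the scrap pan and handed the job in after about 15 s of robot time; both cameras put every end they found at least 35 mm past the mouth, the kit parts and tools I re-checked (turret, wheel, cutters) had not visibly moved, no verdict came back, and I viewed 11 pictures, one over the limit of 10.

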